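# Third hand for fitting the guide bar to a stamping jig

### The job

I am about to screw the new wooden guide bar onto the stamping jig from behind the fence, so be my third hand: pick up the bar, stand it on the narrow raised ledge on the front of the jig's metal fence with its long side against the fence and its two ends level with the fence's ends, and press it flat against the fence with a steady push of about 10 N (between 6 and 16 N). Bring it up gently without ramming it, do not let the bar fall over, leave the paper bundle and everything else on the table where it is, and finish while you are still pressing the bar there: do not let go.

Things in the scene. Friction and masses are not known exactly. Their poses are not given: they have to be found in the camera images.
- bar_center (a point): centre of the guide bar, a loose plain beech bar 180 mm long (its x axis), 22 mm thick (y) and 75 mm tall (z), about 0.2 kg, the same both ways round. It starts standing on its long edge on the table, this point 37.5 mm above the table. Two small pilot holes run through its thickness, 55 mm either side of the middle, 21 mm above its lower edge.
- seat (a point): on the fixed stamping jig: mid-length of the ledge, on its upper face, where it meets the fence's front face. x runs along the fence, y points level into the fence (the way to push), z up. The ledge is a steel angle 180 mm long, 18 mm deep, 3 mm thick, its top 88 mm above the table; the fence rises 45 mm above it. Seated, the bar's centre is at x 0, y -11, z +37.5 mm here.
- jig: the stamping jig, fixed to the table; origin on the table under the middle of its plywood base (260 mm along x, 220 mm along y, 18 mm thick), same axes as the seat. The fence's front face is at y = +55 mm; a side stop 20 mm high stands on the base at x = -112 mm. Nothing on the base reaches higher than 25 mm below the ledge.
- fence: the jig's fence: rigid aluminium angle 180 mm long, upright plate 5 mm thick, its top 133 mm above the table (30 mm below the top of the seated bar), with two level screw slots 22 mm long, 55 mm either side of the middle, and straps bracing it from behind. Origin and axes as the jig's.
- bundle: bundle of yellow paper 160 x 100 x 45 mm with red printed frames, lying on the jig's base against the fence, under the ledge; origin at the centre of its underside. Leave alone.
- stamp: dark wooden hand stamp 130 x 58 x 64 mm, on the far side of the table; origin at the centre of its underside. Leave alone.
- ink_tray: steel tray 220 x 150 x 50 mm with a dark ink pad, on the right of the table; origin at the centre of its underside. Leave alone.
- screwdriver: screwdriver lying on the left of the table behind the jig's fence. Leave alone.
- screw_tin: small steel bowl, 72 mm across and 35 mm high, on the left of the table; origin at the centre of its underside. Leave alone.
- brush: brush lying near the robot on the right. Leave alone.
- tape: cardboard tape ring, 96 mm across and 24 mm high, lying on the far side of the table, to the right of the stamp; origin at the centre of its underside. Leave alone.
There are look-alikes about, which are no part of the job. What is shaped like the part that bears bar_center but blue or purple is not meant.

How it is judged:
On the way:
1. the bar is picked up, clear of the table (height (world z) of bar_center above 0.07 m and contact force between the fingers and bar above 1 N), for 0.2 s.
At the end, for the whole second after the job is handed in: The bar stands upright (0.04 rad) on the ledge (3 mm), flat on the fence (gap under 2.5 mm, parallel to 0.03 rad), ends level with the fence's to 7 mm, at rest, the fingers still pressing it (over 3 N) so that it bears on the fence with 5 to 18 N through the last second (x of bar_center in the frame of seat between -0.007 and 0.007 m and y of bar_center in the frame of seat between -0.0135 and -0.0085 m and z of bar_center in the frame of seat between 0.0345 and 0.0405 m and angle between the x axis of bar_center and the x axis of seat, either way round below 0.03 rad and angle between bar_center's own z axis and vertical below 0.04 rad and contact force between bar and fence between 5 and 18 N and contact force between the fingers and bar above 3 N and linear speed of bar below 0.01 m/s); the arm keeps its last pose, push and grip.
It fails at once if the bar is rammed against the fence (over 40 N) (contact force between bar and fence above 40 N).
It fails at once if the bar falls over (angle between bar_center's own z axis and vertical above 0.6 rad).
It fails at once if something else on the table is shifted by more than 20 mm (distance of any of bundle, stamp, ink_tray, screwdriver, screw_tin, brush, tape from where it was at the start of the episode above 0.02 m).
It also fails if it takes over 64 s, if anything falls off the work surface, if the arm or the gripper's body presses on something with over 40 N, if the wrist force passes 120 N, or if a joint passes its speed limit or range.

### The arm

A 6-joint arm with a two-finger parallel gripper is mounted at the origin on the work surface. World frame = base frame: x ahead of the robot, y to its left, z up, the work surface at z = 0. Lengths are in m, angles in rad, forces in N, time in s.
With the tool pointing down it reaches from about 0.35 to 0.975 m from the base axis. Payload 4.9 kg.
Tool frame: the origin (TCP) lies at the centre of the arm's flange, where the gripper is bolted on; the fingertips stand 173 mm ahead of it and the grasp point (between the pads) lies 155 mm ahead of it (ctrl.finger_overhang is the distance from the TCP to the fingertips, in m); z points along the fingers, y is the direction in which the jaws open and shut (so a half turn about z gives the same grasp; the last joint's range is limited). The gripper opens to 85 mm and grips with 20 to 120 N. Pads are 22 mm wide; open, the fingers measure 114 mm over their backs; the gripper's body (76 mm by 85 mm) begins 54 mm behind the grasp point. The pads swing forward as they close: fully open they stand 13 mm farther back than shut.
Start: joints at [1.201, 0.053, 1.613, -0, 1.476, -0.119], TCP at [0.155, 0.605, 0.405] pointing down, gripper open.
Joint ranges: [-3.01, 3.01], [-1.01, 2.22], [0.06, 2.58], [-1.02, 4.17], [0.09, 2.62], [-3.14, 3.14]. Speed limits (rad/s): [2.57, 2.57, 3.14, 3.14, 3.14, 3.14].

### API

Orientations are given as a rotation vector (axis times angle).
In Python, from station import ctrl, eyes, spotter gives the robot as it stands.
- The arm moves only by the shell command python3 -m crank 'ROWS' [FORCE]. ROWS is JSON, a list of rows, each a list of 7 numbers: the turn, a rotation vector about the tool's x, y, z in rad, then the shift along the tool's x, y, z in mm, then the closure, from -1 (fully open) to 1 (shut). A call has 1 to 8 rows; each row shifts and turns the pose as measured when the row begins, along the tool's axes as they then stand; what a row does not reach is not made up. A row lasts 1/12 s, in which the tool goes at most 41.7 mm and 7.16 degrees, less where a joint would pass 70% of its speed; a pose out of reach is approached as far as the arm can. A call is refused whole if a number of a shift passes 41.7 or a number of a turn 0.125, either way. A call with a gripper value outside its range is refused whole. The fingers move at their own pace and stop on an object; FORCE is the grip in N (left out, the last holds). Time passes only in rows, so rows that do not move let the fingers close. It gives the time, the measured TCP pose, the force and the opening at its end, in the units of the state.
- ctrl.get_obs(): the state, without advancing time (a new reading comes with each control period).
- eyes.get_image(name): name is "side" or "top" or "wrist"; returns a dict with "image" (400x640x3 uint8, red, green, blue), "vertical_fov" (degrees; the focal length in pixels is half the picture's height over the tangent of half this angle, whatever the lens; pixels are square), "cx", "cy" (the principal point, pixels), "rvec" (rotation vector, rad) and "tvec" (3), from world to camera coordinates, as OpenCV has them; the wrist camera has in their place "mount" (4x4, takes a point from camera to tool coordinates, whose origin is the TCP and whose axes are the flange's). Camera axes: x right, y down, z forward; pixel columns grow to the right and rows downward; lengths in m; the calibration is good to about 2 mm. A picture is of the moment at which its call begins: read the wrist's pose just before it. There is no depth.
- ctrl.finish_job(): hands the job in, once; it reports no verdict.
Trained networks look in a picture, given as the dict that the camera call returned (one of the last four; its "shot" number tells which), for a name from the list of things; names that differ only in an ending like _2 or _b are one class to them, and where a whole thing is asked for, a point or a joint stands for the part that bears it (a point fixed in the world has none). Each returns a list of dicts, best first, with "confidence" (0 to 1); they miss things now and then, are a little off and sometimes report something else, mostly with a low value. They report only what shows in the picture. A call takes as long as a camera call. They do not tell look-alikes from the thing itself.
- spotter.look_for(query, picture): "centre" ([x, y, z] in m, in world coordinates, good to about 4 mm: the middle of the surface that is visible of it).
- spotter.outline_of(query, picture): "region" (400x640 bool, what is visible of it).
- spotter.mark_of(query, picture): "centre" ([x, y, z] in m, in world coordinates, good to about 4 mm: a listed point, or the origin of a listed thing).
The state is a dict: "t": time; "q": joint angles; "dq": joint speeds; "effort": joint torques, N m; "tool_pos": TCP position; "tool_rot": TCP orientation; "contact_force": force on the tool from outside, world axes, zero at the start; "wrist_torque": the same for the moment, N m; "opening": finger opening in m.
Only numpy, scipy, OpenCV 4.12 (cv2) and the standard library are available. Lean on these libraries where they do the work, as an engineer would, in place of code of your own. Each camera call takes 0.05 s, during which the arm holds its last target.

## Working session

There is one attempt and no reset: what is moved stays moved. The work goes in short steps, Python scripts to look and compute and a shell command to move; the robot and the scene stay as the last step left them, time stands still between calls to the robot, and variables do not carry over. Pictures are saved under pics/ and viewed, and the job is handed in when it is done.

```bash
ls; mkdir -p pics; cat > h.py <<'E'
import numpy as np, cv2
from station import ctrl, eyes, spotter
from scipy.spatial.transform import Rotation as R
def save(name,im): cv2.imwrite('pics/'+name+'.png',im[...,::-1])
E
python3 - <<'E'
from h import *
o=ctrl.get_obs()
print({k:np.round(v,3) for k,v in o.items()})
for n in ['side','top','wrist']:
    p=eyes.get_image(n); save('a_'+n,p['image'])
    print(n,{k:np.round(v,3) for k,v in p.items() if k not in('image',)})
    for q in ['bar_center','seat','jig','bundle','fence']:
        r=spotter.mark_of(q,p)
        print(q,[(np.round(x['centre'],4),round(x['confidence'],2)) for x in r])
E
```

```text
pics
{'t': np.float64(0.0), 'q': array([ 1.201,  0.053,  1.614, -0.   ,  1.476, -0.119]), 'dq': array([-0.   , -0.001,  0.001,  0.   ,  0.   , -0.001]), 'effort': array([ 0.0000e+00, -3.9370e+01, -3.7017e+01, -0.0000e+00,  7.0000e-03,
       -0.0000e+00]), 'tool_pos': array([0.155, 0.605, 0.403]), 'tool_rot': array([-3.930e-01, -3.116e+00,  3.000e-03]), 'contact_force': array([-0.273,  1.146, -0.811]), 'wrist_torque': array([ 0.006, -0.001, -0.031]), 'opening': np.float64(0.085)}
side {'vertical_fov': np.float64(51.11), 'cx': np.float64(314.251), 'cy': np.float64(203.181), 'rvec': array([ 2.228, -0.444,  0.207]), 'tvec': array([-0.493,  0.187,  1.385]), 'shot': np.int64(1)}
bar_center [(array([0.2434, 0.2626, 0.0371]), 0.71), (array([ 0.3717, -0.0183,  0.0404]), 0.69), (array([ 0.5812, -0.1446,  0.0386]), 0.66)]
seat [(array([0.523 , 0.2766, 0.0878]), 0.8)]
jig [(array([0.529 , 0.2236, 0.0029]), 0.64), (array([ 0.4939, -0.4734,  0.0016]), 0.32)]
bundle [(array([0.5158, 0.2224, 0.0187]), 0.95)]
fence []
top {'vertical_fov': np.float64(55.39), 'cx': np.float64(321.692), 'cy': np.float64(201.303), 'rvec': array([ 2.149, -2.172,  0.16 ]), 'tvec': array([-0.012,  0.525,  1.236]), 'shot': np.int64(2)}
bar_center [(array([0.2422, 0.264 , 0.0404]), 0.56)]
seat [(array([0.5247, 0.2733, 0.087 ]), 0.75)]
jig []
bundle [(array([0.5154, 0.2259, 0.0169]), 0.68), (array([0.5256, 0.2755, 0.0868]), 0.25)]
fence [(array([ 0.7657, -0.2428,  0.0027]), 0.53), (array([0.553 , 0.5001, 0.0009]), 0.17)]
wrist {'vertical_fov': np.float64(61.753), 'cx': np.float64(322.6), 'cy': np.float64(202.449), 'mount': array([[-0.   , -0.954, -0.299,  0.076],
       [ 1.   , -0.   ,  0.   ,  0.   ],
       [-0.   , -0.299,  0.954,  0.032],
       [ 0.   ,  0.   ,  0.   ,  1.   ]]), 'shot': np.int64(3)}
bar_center [(array([0.2443, 0.2668, 0.0408]), 0.62)]
seat []
jig []
bundle []
fence []
```

View pics/a_side.png

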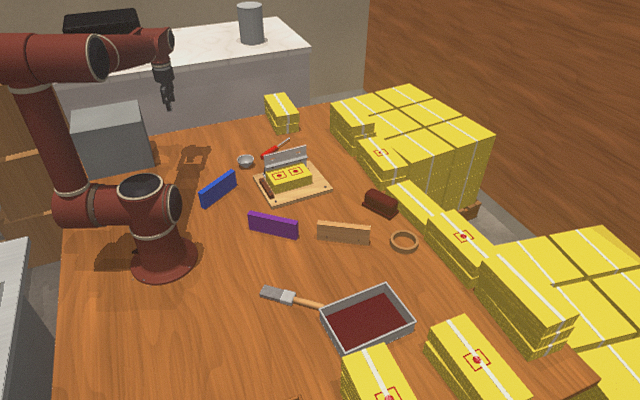

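View pics/a_top.png

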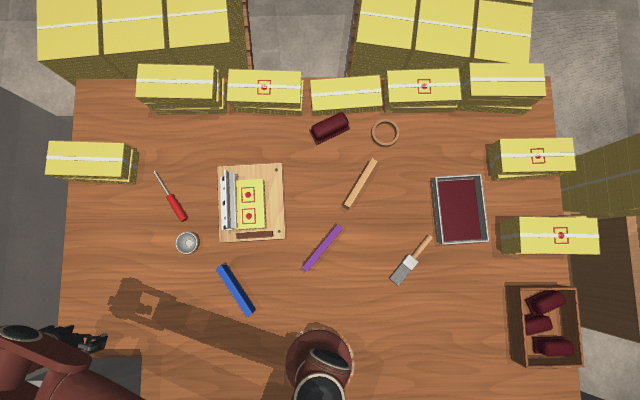

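View pics/a_wrist.png

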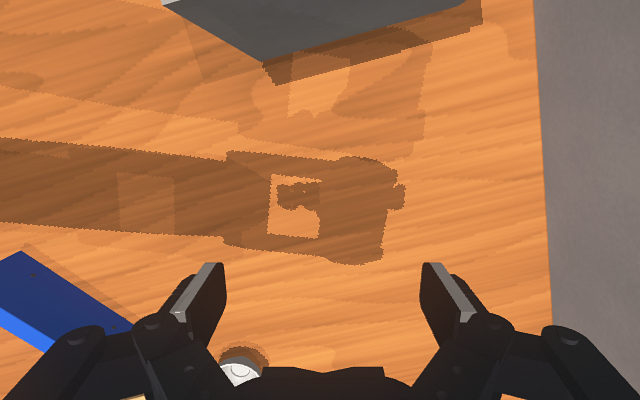

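The beech bar is the one at side pixel (344,232) and top pixel (361,184). The blue and purple bars are look-alikes. The fence is on the +y side of the jig, at top pixel (228,200), so jig x is about world +x. I'll refine both with the wrist camera, starting with the jig because it is on the way.

```bash
cat >> h.py <<'E'
def st():
    o=ctrl.get_obs(); Rm=R.from_rotvec(o['tool_rot']).as_matrix(); return o,np.array(o['tool_pos']),Rm
def goal(pos,yaw_y=None):
    """pos world TCP; yaw_y: wanted angle (deg) of tool y in world, tool down"""
    o,p,Rm=st()
    print('t',round(o['t'],2),'pos',p.round(4),'yawy %.2f'%np.degrees(np.arctan2(Rm[1,1],Rm[0,1])),'tilt z',Rm[:,2].round(4),'F',np.round(o['contact_force'],2),'open',round(o['opening'],4))
    if pos is None: return
    d=Rm.T@(np.array(pos)-p)*1000
    print('tool delta mm',d.round(1),'world',((np.array(pos)-p)*1000).round(1))
    if yaw_y is not None:
        a=np.radians(yaw_y); y=np.array([np.cos(a),np.sin(a),0]); z=np.array([0,0,-1.]); x=np.cross(y,z)
        G=np.stack([x,y,z],1); rv=R.from_matrix(Rm.T@G).as_rotvec()
        print('turn rv',rv.round(4))
def wcam(p,o=None):
    _,pos,Rm=st()
    M=np.array(p['mount']); T=np.eye(4);T[:3,:3]=Rm;T[:3,3]=pos
    return T@M
def K(p):
    h=p['image'].shape[0]; f=h/2/np.tan(np.radians(p['vertical_fov'])/2)
    return np.array([[f,0,p['cx']],[0,f,p['cy']],[0,0,1]])
def c2w(p,T=None):
    if 'rvec' in p:
        Rc=R.from_rotvec(p['rvec']).as_matrix(); t=np.array(p['tvec']); return Rc.T,-Rc.T@t
    return T[:3,:3],T[:3,3]
def at_z(p,uv,z,T=None):
    Rw,c=c2w(p,T); uv=np.atleast_2d(uv).astype(float)
    d=np.c_[uv,np.ones(len(uv))]@np.linalg.inv(K(p)).T@Rw.T
    return c+d*((z-c[2])/d[:,2])[:,None]
def proj(p,X,T=None):
    Rw,c=c2w(p,T); X=np.atleast_2d(X); Y=(X-c)@Rw; Y=Y@K(p).T; return Y[:,:2]/Y[:,2:]
E
python3 - <<'E'
from h import *
print(ctrl.finger_overhang)
goal([.47,.25,.43],90)
E
```

```text
0.1734
t 0.9 pos [0.1551 0.6054 0.4048] yawy 75.63 tilt z [ 0.e+00  1.e-04 -1.e+00] F [-0.09 -0.31  0.33] open 0.0856
tool delta mm [-393.3 -266.2  -25.3] world [ 314.9 -355.4   25.2]
turn rv [ 1.000e-04  0.000e+00 -2.508e-01]
```

```bash
python3 -m crank '[[0,0,0,-33,-22,-4,-1],[0,0,0,-33,-22,-4,-1],[0,0,0,-33,-22,-4,-1],[0,0,0,-33,-22,-4,-1],[0,0,0,-33,-22,-4,-1],[0,0,0,-33,-22,-4,-1]]'; python3 -m crank '[[0,0,0,-33,-22,-2,-1],[0,0,0,-33,-22,0,-1],[0,0,0,-33,-22,0,-1],[0,0,0,-33,-22,0,-1],[0,0,-0.12,0,0,0,-1],[0,0,-0.12,0,0,0,-1]]'; python3 - <<'E'
from h import *
goal([.47,.25,.43],90)
E
```

```text
t: 1.4
tool_pos: [0.3149, 0.4268, 0.4274]
tool_rot: [-0.37, -3.118, 0.001]
contact_force: [0.7, 0.2, -0.3]
opening: 0.0855
t: 1.9
tool_pos: [0.4309, 0.2976, 0.4326]
tool_rot: [-0.002, 3.136, 0.003]
contact_force: [-0.7, 0.6, -0.3]
opening: 0.0856
t 1.9 pos [0.4309 0.2976 0.4326] yawy 90.09 tilt z [ 0.0054  0.0018 -1.    ] F [-0.68  0.61 -0.29] open 0.0856
tool delta mm [-39.  -47.7   2.8] world [ 39.1 -47.6  -2.6]
turn rv [0.0018 0.0054 0.0015]
```

```bash
python3 -m crank '[[0,0,0,-10,-20,0,-1],[0,0,0,-5,-10,0,-1],[0,0,0,0,0,0,-1],[0,0,0,0,0,0,-1]]'; python3 - <<'E'
from h import *
goal(None)
p=eyes.get_image('wrist'); T=wcam(p); save('b_wrist',p['image'])
for q in ['seat','jig','bundle','fence']:
    r=spotter.mark_of(q,p); print(q,[(np.round(x['centre'],4),round(x['confidence'],2)) for x in r])
s=np.array([.524,.275,.088])
print(proj(p,[s+[-.09,0,.045],s+[.09,0,.045],s+[-.09,0,0],s+[.09,0,0]],T).round(1))
np.savez('b.npz',T=T)
E
```

```text
t: 2.23
tool_pos: [0.4476, 0.2648, 0.4331]
tool_rot: [-0.004, 3.135, 0.004]
contact_force: [0.3, 0.5, -0.4]
opening: 0.0855
t 2.23 pos [0.4476 0.2648 0.4331] yawy 90.13 tilt z [ 0.0062  0.0024 -1.    ] F [ 0.25  0.48 -0.43] open 0.0855
seat [(array([0.5262, 0.281 , 0.0871]), 0.96)]
jig []
bundle [(array([0.5166, 0.2244, 0.0203]), 0.83)]
fence []
[[334.  175.4]
 [331.6 354.2]
 [332.3 164.6]
 [330.5 324.4]]
```

View pics/b_wrist.png

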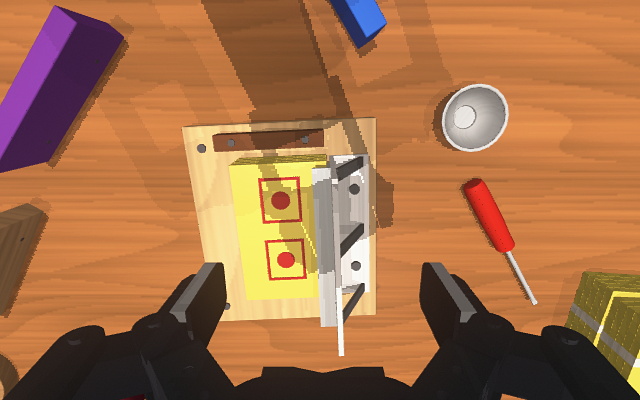

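The wrist view shows the ledge (light strip, about x 312–338), the fence top edge running from (333,168) to (341,355), the straps behind it, and the bundle under the ledge. I'll zoom in to measure the corners.

```bash
python3 - <<'E'
import cv2
im=cv2.imread('pics/b_wrist.png')
a=cv2.resize(im[150:200,290:390],None,fx=8,fy=8,interpolation=cv2.INTER_NEAREST)
b=cv2.resize(im[310:360,290:390],None,fx=8,fy=8,interpolation=cv2.INTER_NEAREST)
for t,y0 in ((a,150),(b,310)):
    for k in range(0,100,10): cv2.putText(t,str(290+k),(k*8,10),0,.35,(0,0,255),1); cv2.line(t,(k*8,12),(k*8,18),(0,0,255),1)
    for k in range(0,50,10): cv2.putText(t,str(y0+k),(0,k*8+4),0,.35,(0,0,255),1)
cv2.imwrite('pics/b_a.png',a[:, :800]);cv2.imwrite('pics/b_b.png',b[:, :800])
E
```

```text
(no output)
```

View pics/b_a.png

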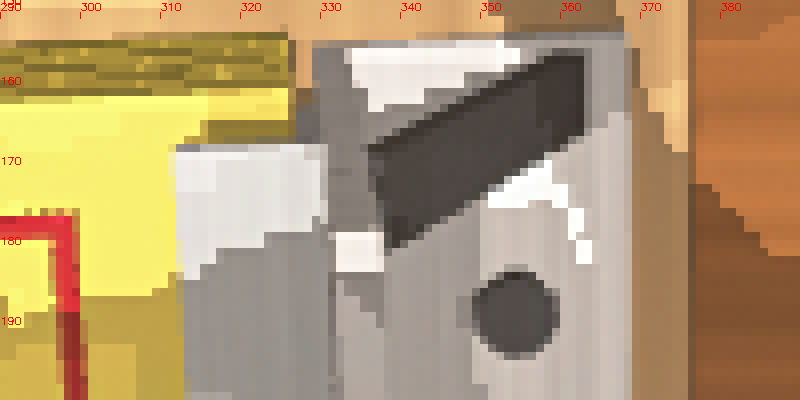

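View pics/b_b.png

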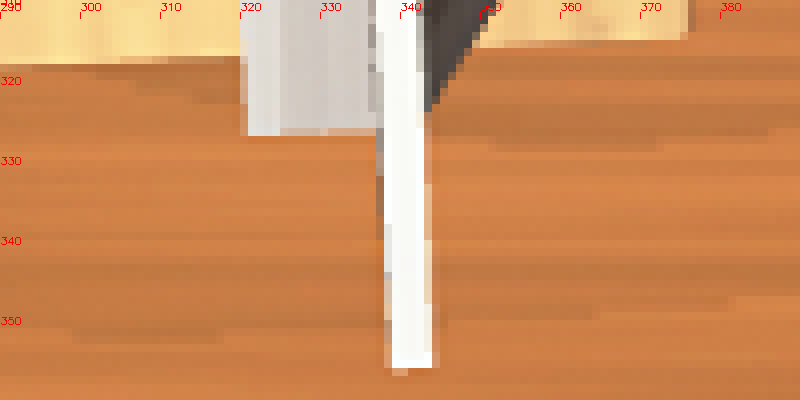

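```bash
python3 - <<'E'
from h import *
from scipy.optimize import least_squares
T=np.load('b.npz')['T']; p=dict(image=np.zeros((400,640,3)),vertical_fov=61.753,cx=322.6,cy=202.449)
obj=np.array([[-.09,0,.045],[-.09,.005,.045],[.09,0,.045],[.09,.005,.045],[-.09,-.018,0],[.09,-.018,0],[-.09,0,0]])
uv=np.array([[331,179],[337.5,179],[338.7,355.5],[344,355.5],[312,168],[320.3,326.8],[330,168]])
def f(v,full=False):
    c,s=np.cos(v[2]),np.sin(v[2]); Rz=np.array([[c,-s,0],[s,c,0],[0,0,1]])
    X=obj@Rz.T+[v[0],v[1],v[3] if len(v)>3 else .088]
    return (proj(p,X,T)-uv).ravel()
r=least_squares(f,[.524,.278,0]);print(r.x.round(4),np.degrees(r.x[2]),r.fun.reshape(-1,2).round(1))
r=least_squares(f,[.524,.278,0,.088]);print(r.x.round(4),np.degrees(r.x[2]),r.fun.reshape(-1,2).round(1))
E
```

```text
[0.5266 0.2775 0.05  ] 2.8665078772489876 [[ 0.5 -0.3]
 [ 0.  -0.6]
 [-0.   0.8]
 [-0.2  0.6]
 [-0.8  0.4]
 [ 0.3  0.1]
 [ 0.2 -0.5]]
[0.5272 0.2775 0.05   0.0866] 2.864750637439738 [[ 0.5 -0. ]
 [ 0.  -0.3]
 [-0.1  0.2]
 [-0.3 -0. ]
 [-0.7  0.7]
 [ 0.3 -0.2]
 [ 0.2 -0.2]]
```

```bash
python3 -m crank '[[0,0,0,-8,-38,3,-1],[0,0,0,-8,-38,3,-1],[0,0,0,-8,-38,3,-1],[0,0,0,-8,-38,3,-1],[0,0,0,-8,-38,3,-1],[0,0,0,-8,-38,3,-1],[0,0,0,-8,-38,3,-1],[0,0,0,-8,-38,3,-1]]';  python3 -m crank '[[0,0,0.12,-8,-38,3,-1],[0,0,0.12,-8,-38,3,-1],[0,0,0.12,-8,-38,3,-1],[0,0,0.12,0,0,3,-1],[0,0,0.06,0,0,0,-1],[0,0,0,0,0,0,-1],[0,0,0,0,0,0,-1]]'
python3 - <<'E'
from h import *
goal([.54,-.145,.40],58)
p=eyes.get_image('wrist'); T=wcam(p); save('c_wrist',p['image']); np.savez('c.npz',T=T)
r=spotter.mark_of('bar_center',p); print([(np.round(x['centre'],4),round(x['confidence'],2)) for x in r])
E
```

```text
t: 3.15
tool_pos: [0.5151, -0.0375, 0.4092]
tool_rot: [-0.047, 3.13, 0.01]
contact_force: [0.7, 1.3, 0.4]
opening: 0.0855
t: 3.73
tool_pos: [0.5296, -0.1637, 0.3948]
tool_rot: [0.837, 3.018, 0.013]
contact_force: [0.9, -0.2, -0.3]
opening: 0.0853
t 3.73 pos [ 0.5296 -0.1637  0.3948] yawy 58.99 tilt z [ 0.0112  0.0057 -0.9999] F [ 0.88 -0.16 -0.29] open 0.0853
tool delta mm [ 0.7 21.4 -4.9] world [10.4 18.7  5.2]
turn rv [0.0107 0.0066 0.0172]
[(array([ 0.5787, -0.1401,  0.0402]), 0.94)]
```

View pics/c_wrist.png

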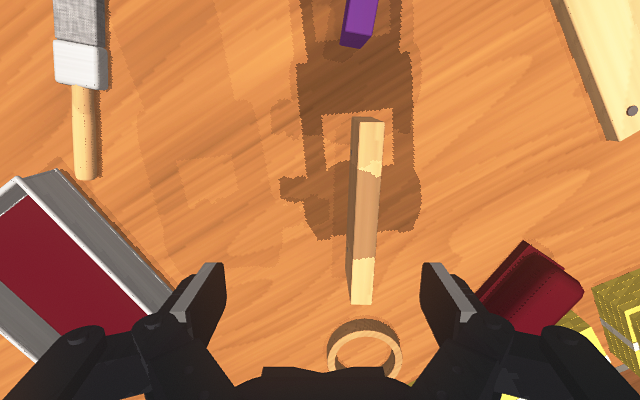

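The beech bar's top face spans about (370,120) to (362,303), and the tape lies beyond its far end. I'll fit the top-face corners.

```bash
python3 - <<'E'
import cv2
im=cv2.imread('pics/c_wrist.png')
for n,(y0) in (('c_a',108),('c_b',270)):
    t=cv2.resize(im[y0:y0+45,335:400],None,fx=10,fy=10,interpolation=cv2.INTER_NEAREST)
    for k in range(5,65,10): cv2.putText(t,str(335+k),(k*10,10),0,.35,(0,0,255),1); cv2.line(t,(k*10,12),(k*10,18),(0,0,255),1)
    for k in range(0,45,10): cv2.putText(t,str(y0+k),(0,k*10+4),0,.35,(0,0,255),1)
    cv2.imwrite(f'pics/{n}.png',t)
E
```

```text
(no output)
```

View pics/c_a.png

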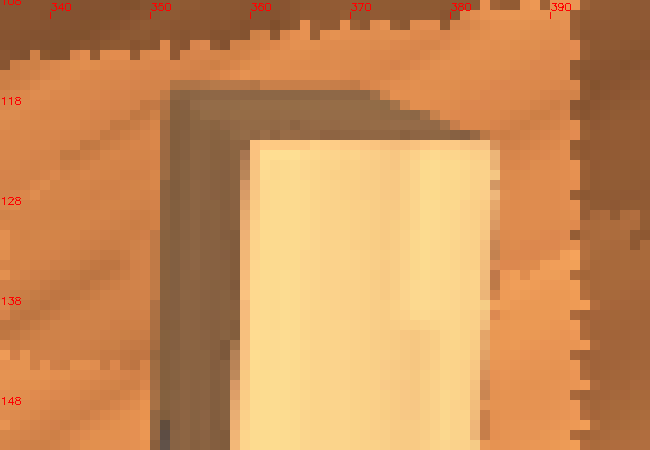

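View pics/c_b.png

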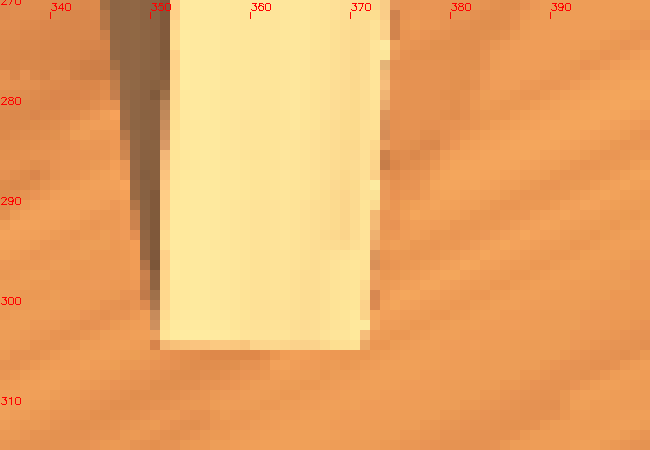

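```bash
python3 - <<'E'
from h import *
from scipy.optimize import least_squares
T=np.load('c.npz')['T']; p=dict(image=np.zeros((400,640,3)),vertical_fov=61.753,cx=322.6,cy=202.449)
uv=np.array([[359.5,122],[384.5,122],[350.7,304.5],[371.3,304.8]])
X=at_z(p,uv,.075,T)
print(X.round(4)); n=(X[0]+X[1])/2; f=(X[2]+X[3])/2
print('len',np.linalg.norm(f-n),'w',np.linalg.norm(X[0]-X[1]),np.linalg.norm(X[2]-X[3]),'c',(n+f)/2)
obj=np.array([[-.09,.0-.011,.075],[-.09,.011,.075],[.09,-.011,.075],[.09,.011,.075]])
def g(v):
    c,s=np.cos(v[2]),np.sin(v[2]); Rz=np.array([[c,-s,0],[s,c,0],[0,0,1]])
    return (proj(p,obj@Rz.T+[v[0],v[1],0],T)-uv).ravel()
r=least_squares(g,[.578,-.14,-.55]);print(r.x.round(4),np.degrees(r.x[2]),r.fun.round(1))
b=r.x
goal([b[0],b[1],.35],90+np.degrees(b[2]))
E
```

```text
[[ 0.5007 -0.1058  0.075 ]
 [ 0.5116 -0.0878  0.075 ]
 [ 0.6521 -0.2001  0.075 ]
 [ 0.6632 -0.1826  0.075 ]]
len 0.17858969203455288 w 0.02103217296039184 0.020706949694902912 c [ 0.58188474 -0.14406054  0.075     ]
[ 0.5821 -0.1442 -0.5574] -31.938500195000408 [-0.6 -0.8  0.6 -0.4 -0.6  0.9  0.6  0.7]
t 3.83 pos [ 0.5296 -0.1632  0.395 ] yawy 59.03 tilt z [ 0.0116  0.0056 -0.9999] F [-0.38  0.13 -0.27] open 0.0848
tool delta mm [-34.9  42.8  45.8] world [ 52.5  19.  -45. ]
turn rv [0.0108 0.007  0.0169]
```

The fit gives the bar at (0.582, −0.144), yaw −31.9°. Its length and width come out at 179 mm and 21 mm, which matches the given size. Next I move over it and level the tool.

```bash
python3 -m crank '[[0.005,0.003,0.008,-18,21,24,-1],[0.005,0.003,0.008,-17,21,24,-1],[0,0,0,0,0,30,-1],[0,0,0,0,0,10,-1],[0,0,0,0,0,0,-1],[0,0,0,0,0,0,-1]]'
python3 - <<'E'
from h import *
goal([.5821,-.1442,.223],58.06)
E
```

```text
t: 4.33
tool_pos: [0.5855, -0.1402, 0.3103]
tool_rot: [0.843, 3.016, -0.001]
contact_force: [-0.2, 0.0, 0.5]
opening: 0.0856
t 4.33 pos [ 0.5855 -0.1402  0.3103] yawy 58.78 tilt z [ 0.0098 -0.0037 -0.9999] F [-0.18  0.02  0.5 ] open 0.0856
tool delta mm [ 1.7 -5.4 87.3] world [ -3.4  -4.  -87.3]
turn rv [0.002  0.0103 0.0126]
```

```bash
python3 -m crank '[[0.002,0.010,0.012,2,-5,10,-1],[0,0,0,0,0,30,-1],[0,0,0,0,0,20,-1],[0,0,0,0,0,0,-1],[0,0,0,0,0,0,-1]]'
python3 - <<'E'
from h import *
goal([.5821,-.1442,.223],58.06)
p=eyes.get_image('wrist'); save('d_wrist',p['image'])
E
```

```text
t: 4.75
tool_pos: [0.5818, -0.1453, 0.2569]
tool_rot: [0.863, 3.008, -0.003]
contact_force: [0.1, 0.4, 0.9]
opening: 0.0854
t 4.75 pos [ 0.5818 -0.1453  0.2569] yawy 57.99 tilt z [ 0.0111 -0.005  -0.9999] F [0.09 0.39 0.87] open 0.0854
tool delta mm [ 0.7  1.1 33.9] world [  0.3   1.1 -33.9]
turn rv [ 0.0016  0.0121 -0.0013]
```

View pics/d_wrist.png

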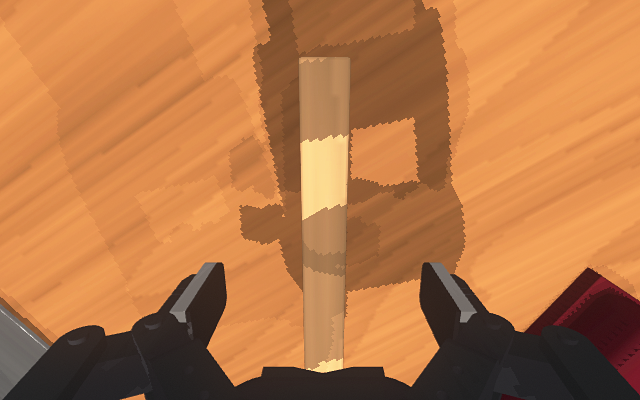

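The bar is centred between the open jaws (column about 324). I lower the rest of the way and level the tool.

```bash
python3 -m crank '[[0.001,0.012,0,0,1,12,-1],[0,0,0,0,0,12,-1],[0,0.004,0,0,0,8,-1],[0,0,0,0,0,0,-1],[0,0,0,0,0,0,-1]]'
python3 - <<'E'
from h import *
goal([.5821,-.1442,.223],58.06)
E
```

```text
t: 5.22
tool_pos: [0.584, -0.1456, 0.2277]
tool_rot: [0.866, 3.016, 0.002]
contact_force: [0.4, -0.0, -0.3]
opening: 0.0854
t 5.22 pos [ 0.584  -0.1456  0.2277] yawy 57.94 tilt z [ 3.6e-03  2.0e-04 -1.0e+00] F [ 0.38 -0.03 -0.29] open 0.0854
tool delta mm [2.4 0.2 4.7] world [-1.9  1.4 -4.7]
turn rv [ 0.0021  0.003  -0.002 ]
```

```bash
python3 -m crank '[[0.002,0.003,-0.002,2,0.5,4,-1],[0,0,0,0,0,0,-1],[0,0,0,0,0,0,-1]]'
python3 -m crank '[[0,0,0,0,0,0,1],[0,0,0,0,0,0,1],[0,0,0,0,0,0,1],[0,0,0,0,0,0,1],[0,0,0,0,0,0,1],[0,0,0,0,0,0,1],[0,0,0,0,0,0,1],[0,0,0,0,0,0,1]]' 70
python3 - <<'E'
from h import *
goal([.5821,-.1442,.223],58.06)
p=eyes.get_image('wrist'); save('e_wrist',p['image'])
E
```

```text
t: 5.47
tool_pos: [0.5827, -0.144, 0.2234]
tool_rot: [-0.864, -3.02, 0.0]
contact_force: [-0.5, -0.6, -0.2]
opening: 0.0854
t: 6.13
tool_pos: [0.5831, -0.144, 0.2247]
tool_rot: [0.863, 3.019, -0.0]
contact_force: [0.6, -0.2, -0.5]
opening: 0.0207
t 6.13 pos [ 0.5831 -0.144   0.2247] yawy 58.08 tilt z [ 1.8e-03 -8.0e-04 -1.0e+00] F [ 0.6  -0.24 -0.46] open 0.0207
tool delta mm [ 0.8 -0.7  1.7] world [-1.  -0.2 -1.7]
turn rv [0.0003 0.0019 0.0004]
```

View pics/e_wrist.png

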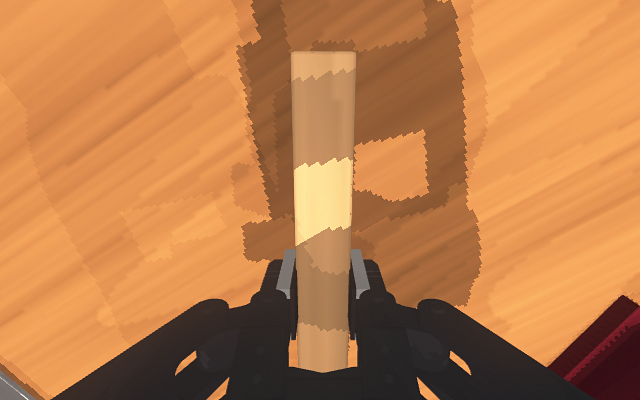

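The bar is gripped (opening 20.7 mm). I lift it, then check.

```bash
python3 -m crank '[[0,0,0,0,0,-8,1],[0,0,0,0,0,-20,1],[0,0,0,0,0,-30,1],[0,0,0,0,0,-30,1],[0,0,0,0,0,-30,1],[0,0,0,0,0,-20,1],[0,0,0,0,0,0,1],[0,0,0,0,0,0,1]]'
python3 - <<'E'
from h import *
goal([.5295,.2165,.345],92.87)
E
```

```text
t: 6.85
tool_pos: [0.5803, -0.1429, 0.3632]
tool_rot: [-0.86, -3.008, -0.002]
contact_force: [-0.6, 0.1, -3.2]
opening: 0.0205
t 6.85 pos [ 0.5803 -0.1429  0.3632] yawy 58.08 tilt z [-0.0122  0.0048 -0.9999] F [-0.62  0.07 -3.23] open 0.0205
tool delta mm [232.9 278.2  20.5] world [-50.8 359.4 -18.2]
turn rv [ 0.0016 -0.0132 -0.6071]
```

```bash
python3 -m crank '[[0,0,-0.1,0,0,0,1],[0,0,-0.1,0,0,0,1],[0,0,-0.1,0,0,0,1],[0,0,-0.1,0,0,0,1],[0,0,-0.1,0,0,0,1],[0,0,-0.1,0,0,0,1],[0,0,0,0,0,0,1]]'
python3 - <<'E'
from h import *
goal([.5295,.2165,.345],92.87)
E
```

```text
t: 7.43
tool_pos: [0.5768, -0.1415, 0.3476]
tool_rot: [0.112, -3.108, -0.021]
contact_force: [-0.1, 0.8, -2.7]
opening: 0.0212
t 7.43 pos [ 0.5768 -0.1415  0.3476] yawy 94.10 tilt z [-0.0324  0.0126 -0.9994] F [-0.11  0.8  -2.69] open 0.0212
tool delta mm [ 21.3 360.4   8.7] world [-47.3 358.   -2.6]
turn rv [ 0.0146 -0.0316  0.0218]
```

```bash
python3 -m crank '[[0.004,-0.008,0.005,3,25,-2,1],[0.004,-0.008,0.005,3,30,-2,1],[0.003,-0.008,0.005,3,35,-2,1],[0.003,-0.008,0.005,3,35,-2,1],[0,0,0,3,35,-2,1],[0,0,0,3,30,-2,1]]'
python3 - <<'E'
from h import *
goal([.5295,.2165,.345],92.87)
E
python3 -m crank '[[0,0,0,0,0,0,1],[0,0,0,0,0,0,1]]'
python3 - <<'E'
from h import *
goal([.5295,.2165,.345],92.87)
E
python3 -m crank '[[0,0,0,0,0,0,1],[0,0,0,0,0,0,1],[0,0,0,0,0,0,1],[0,0,0,0,0,0,1]]'
python3 - <<'E'
from h import *
goal([.5295,.2165,.345],92.87)
E
```

```text
t: 7.93
tool_pos: [0.5462, 0.0485, 0.3479]
tool_rot: [0.034, -3.124, -0.003]
contact_force: [0.6, -0.2, -2.6]
opening: 0.0208
t 7.93 pos [0.5462 0.0485 0.3479] yawy 91.25 tilt z [-0.0171  0.0019 -0.9999] F [ 0.57 -0.15 -2.6 ] open 0.0208
tool delta mm [ 13.  168.3   3.5] world [-16.7 168.   -2.9]
turn rv [ 0.0025 -0.017  -0.0283]
t: 8.1
tool_pos: [0.5442, 0.0538, 0.3448]
tool_rot: [0.038, -3.119, -0.007]
contact_force: [0.2, -0.3, -3.0]
opening: 0.0208
t 8.1 pos [0.5442 0.0538 0.3448] yawy 91.39 tilt z [-0.0221  0.0041 -0.9997] F [ 0.23 -0.27 -3.01] open 0.0208
tool delta mm [ 10.8 163.    0.8] world [-14.7 162.7   0.2]
turn rv [ 0.0049 -0.0219 -0.0258]
t: 8.43
tool_pos: [0.5438, 0.0517, 0.3413]
tool_rot: [0.029, -3.114, -0.006]
contact_force: [-0.0, 0.0, -2.3]
opening: 0.0205
t 8.43 pos [0.5438 0.0517 0.3413] yawy 91.05 tilt z [-0.0275  0.0034 -0.9996] F [-0.02  0.05 -2.31] open 0.0205
tool delta mm [ 11.4 165.1  -2.8] world [-14.3 164.8   3.7]
turn rv [ 0.0043 -0.0274 -0.0317]
```

Each row drifts by about −0.9 mm in z and −0.0014 rad in tilt, from re-basing under load. I'll add feed-forward for that.

```bash
python3 -m crank '[[0.001,-0.009,-0.006,3,25,-2,1],[0.001,-0.009,-0.006,3,30,-2,1],[0.001,-0.009,-0.006,3,30,-2,1],[0.001,-0.009,-0.006,3,30,-2,1],[0,-0.0014,-0.006,2,15,-2,1],[0,-0.0014,0,0,0,-1,1],[0,-0.0014,0,0,0,-1,1],[0,-0.0014,0,0,0,-1,1]]'
python3 - <<'E'
from h import *
goal([.5295,.2165,.345],92.87)
E
python3 -m crank '[[0,-0.0014,0,0,0,-1,1],[0,-0.0014,0,0,0,-1,1],[0,-0.0014,0,0,0,-1,1],[0,-0.0014,0,0,0,-1,1]]'
python3 - <<'E'
from h import *
goal([.5295,.2165,.345],92.87)
E
```

```text
t: 9.1
tool_pos: [0.5289, 0.1784, 0.3542]
tool_rot: [-0.051, 3.125, -0.003]
contact_force: [0.8, 0.4, -3.7]
opening: 0.0204
t 9.1 pos [0.5289 0.1784 0.3542] yawy 91.87 tilt z [ 0.0158 -0.0017 -0.9999] F [ 0.75  0.4  -3.68] open 0.0204
tool delta mm [-1.7 38.   9.2] world [ 0.6 38.1 -9.2]
turn rv [-0.0024  0.0157 -0.0174]
t: 9.43
tool_pos: [0.5298, 0.1746, 0.3583]
tool_rot: [-0.042, 3.12, -0.005]
contact_force: [-0.4, 0.6, -2.8]
opening: 0.0207
t 9.43 pos [0.5298 0.1746 0.3583] yawy 91.52 tilt z [ 0.0215 -0.0029 -0.9998] F [-0.4   0.55 -2.81] open 0.0207
tool delta mm [-0.5 42.  13.1] world [ -0.3  41.9 -13.3]
turn rv [-0.0038  0.0214 -0.0235]
```

```bash
for i in 1 2 3; do python3 -m crank '[[0,0,0,0,0,0,1],[0,0,0,0,0,0,1],[0,0,0,0,0,0,1]]' >/dev/null
python3 - <<'E'
from h import *
goal([.5295,.2165,.330],92.87)
print(np.round(ctrl.get_obs()['dq'],4))
E
done
python3 - <<'E'
from h import *
goal([.5295,.2165,.330],92.87)
for i in range(3): eyes.get_image('top'); goal(None)
E
```

```text
t 9.68 pos [0.5301 0.1735 0.3586] yawy 91.42 tilt z [ 0.0222 -0.0031 -0.9997] F [-0.3  -0.18 -1.5 ] open 0.0205
tool delta mm [ 0.2 43.2 28.5] world [ -0.6  43.  -28.6]
turn rv [-0.0039  0.022  -0.0253]
[-0.004  -0.0014  0.0016  0.0006  0.0015 -0.0004]
t 9.93 pos [0.5301 0.1734 0.3584] yawy 91.42 tilt z [ 0.0218 -0.0031 -0.9998] F [-0.73  0.05 -3.16] open 0.0207
tool delta mm [ 0.1 43.2 28.3] world [ -0.6  43.1 -28.4]
turn rv [-0.0039  0.0217 -0.0253]
[ 0.0006 -0.0006  0.0012  0.0005  0.001  -0.0002]
t 10.18 pos [0.53   0.1736 0.3583] yawy 91.43 tilt z [ 0.0215 -0.0031 -0.9998] F [-0.32 -0.59 -2.3 ] open 0.0209
tool delta mm [ 0.  43.  28.1] world [ -0.5  42.9 -28.3]
turn rv [-0.004   0.0214 -0.025 ]
[-0.0002 -0.0006 -0.0005  0.0017 -0.0004 -0.0008]
t 10.18 pos [0.53   0.1736 0.3583] yawy 91.43 tilt z [ 0.0215 -0.0031 -0.9998] F [-0.32 -0.59 -2.3 ] open 0.0209
tool delta mm [ 0.  43.  28.1] world [ -0.5  42.9 -28.3]
turn rv [-0.004   0.0214 -0.025 ]
t 10.23 pos [0.53   0.1736 0.3583] yawy 91.44 tilt z [ 0.0215 -0.0031 -0.9998] F [ 0.38 -0.63 -2.83] open 0.021
t 10.28 pos [0.53   0.1736 0.3583] yawy 91.43 tilt z [ 0.0215 -0.0031 -0.9998] F [ 0.04 -0.42 -3.11] open 0.0207
t 10.33 pos [0.53   0.1736 0.3583] yawy 91.43 tilt z [ 0.0215 -0.0031 -0.9998] F [ 0.85  0.38 -3.21] open 0.0207
```

```bash
python3 -m crank '[[-0.002,0.011,-0.012,0,14,4,1],[-0.002,0.011,-0.012,0,14,4,1],[0,0,0,0,14,4,1],[0,0,0,0,0,0,1],[0,0,0,0,0,0,1],[0,0,0,0,0,0,1],[0,0,0,0,0,0,1],[0,0,0,0,0,0,1]]'
python3 - <<'E'
from h import *
goal([.5295,.2165,.330],92.87)
for n in ['wrist','side','top']:
    p=eyes.get_image(n); save('f_'+n,p['image'])
    r=spotter.mark_of('bar_center',p); print([(np.round(x['centre'],4),round(x['confidence'],2)) for x in r])
E
```

```text
t: 11.0
tool_pos: [0.5281, 0.2208, 0.3444]
tool_rot: [0.085, -3.136, -0.001]
contact_force: [-0.6, 0.1, -3.0]
opening: 0.0204
t 11.0 pos [0.5281 0.2208 0.3444] yawy 93.10 tilt z [-4.9e-03  5.0e-04 -1.0e+00] F [-0.6   0.07 -2.97] open 0.0204
tool delta mm [-1.2 -4.3 14.4] world [  1.4  -4.3 -14.4]
turn rv [ 0.0008 -0.0049  0.004 ]
[]
[(array([0.5241, 0.2198, 0.1568]), 0.74), (array([ 0.3738, -0.0195,  0.0407]), 0.73), (array([0.2407, 0.2635, 0.0347]), 0.64), (array([ 0.4973, -0.476 ,  0.0022]), 0.27)]
[]
```

View pics/f_wrist.png

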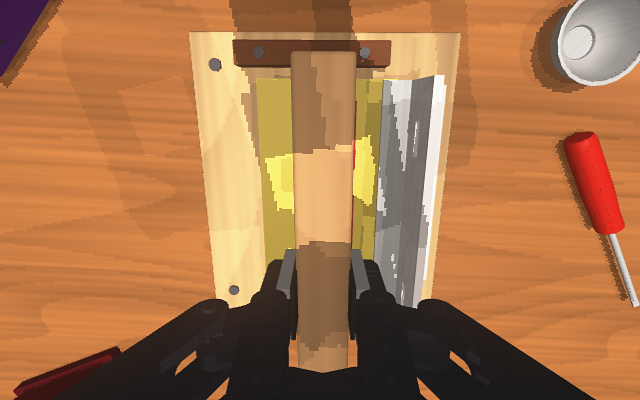

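View pics/f_side.png

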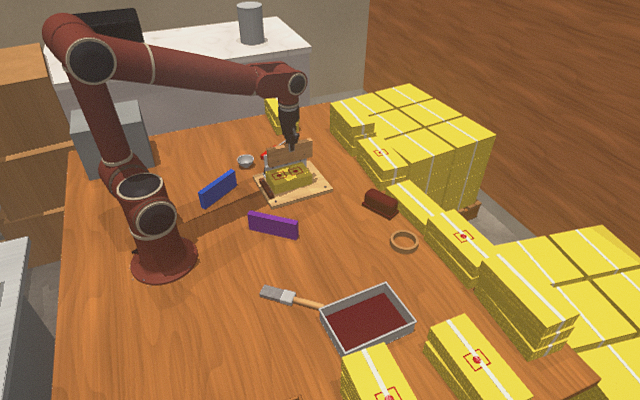

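The bar hangs parallel to the fence in front of it and above the bundle, and it sits in the same place in the wrist image as at the grasp. I'll zoom in on the fence from here to refine the seat.

```bash
python3 - <<'E'
import cv2
im=cv2.imread('pics/f_wrist.png')
for n,x0,y0 in (('f_a',365,60),('f_b',365,265)):
    t=cv2.resize(im[y0:y0+55,x0:x0+90],None,fx=8,fy=8,interpolation=cv2.INTER_NEAREST)
    for k in range(5,90,10): cv2.putText(t,str(x0+k),(k*8,10),0,.35,(0,0,255),1); cv2.line(t,(k*8,12),(k*8,18),(0,0,255),1)
    for k in range(0,55,10): cv2.putText(t,str(y0+k),(0,k*8+4),0,.35,(0,0,255),1)
    cv2.imwrite(f'pics/{n}.png',t)
E
```

```text
(no output)
```

View pics/f_a.png

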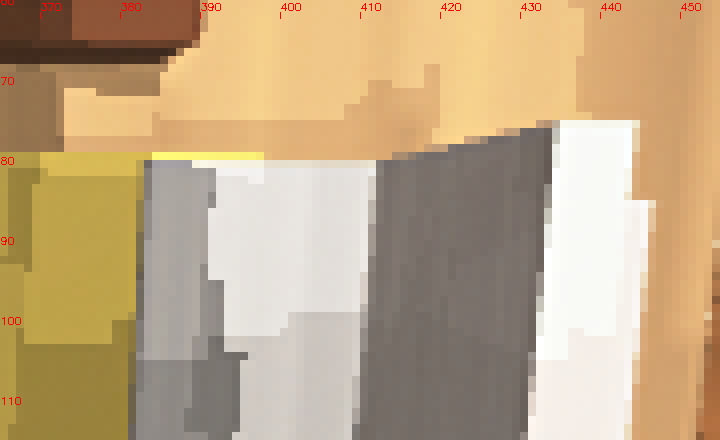

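View pics/f_b.png

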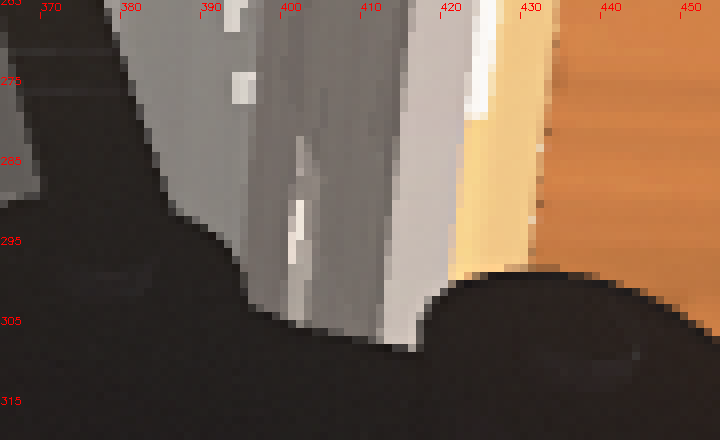

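```bash
cat > fit.py <<'E'
from h import *
from scipy.optimize import least_squares
p=dict(image=np.zeros((400,640,3)),vertical_fov=61.753,cx=322.6,cy=202.449)
_,pos,Rm=st()
M=np.array(eyes.get_image('wrist')['mount']); Tt=np.eye(4);Tt[:3,:3]=Rm;Tt[:3,3]=pos; T=Tt@M
obj=np.array([[-.09,0,.045],[-.09,.005,.045],[-.09,-.018,0],[-.09,0,0]])
uv=np.array([[434.1,75],[444.7,75],[383.1,80],[412,80]])
ln=np.array([[412.2,300],[416.3,265]])
def f(v):
    c,s=np.cos(v[2]),np.sin(v[2]); Rz=np.array([[c,-s,0],[s,c,0],[0,0,1]])
    t=[v[0],v[1],.088]
    e=(proj(p,obj@Rz.T+t,T)-uv).ravel()
    ab=proj(p,np.array([[-.09,0,.045],[.06,0,.045]])@Rz.T+t,T)
    d=(ab[1]-ab[0])/np.linalg.norm(ab[1]-ab[0]); n=np.array([-d[1],d[0]])
    return np.r_[e,(ln-ab[0])@n]
r=least_squares(f,[.5266,.2775,.05]);print('seat',r.x.round(4),np.degrees(r.x[2]).round(2),r.fun.round(2))
# bar: near-end top corners
ztop=pos[2]-.2247+.075
B=at_z(p,[[292,52],[355.3,52]],ztop,T); print('bar near corners',B.round(4),'mid',B.mean(0).round(4))
goal([.5295,.2165,.330],92.87)
E
python3 fit.py
```

```text
seat [0.5272 0.2767 0.0476] 2.73 [ 0.41  0.05 -0.29  0.11  0.19 -0.19 -0.3  -0.01  0.33 -0.35]
bar near corners [[0.4379 0.2059 0.1948]
 [0.4368 0.2264 0.1948]] mid [0.4373 0.2162 0.1948]
t 11.35 pos [0.5282 0.2206 0.3445] yawy 93.08 tilt z [-4.5e-03  8.0e-04 -1.0e+00] F [-0.16  1.04 -2.01] open 0.021
tool delta mm [-1.2 -4.2 14.5] world [  1.3  -4.1 -14.5]
turn rv [ 0.001  -0.0045  0.0037]
```

```bash
python3 - <<'E'
import cv2
im=cv2.imread('pics/f_wrist.png')
for n,x0,y0 in (('f_c',280,40),):
    t=cv2.resize(im[y0:y0+55,x0:x0+90],None,fx=8,fy=8,interpolation=cv2.INTER_NEAREST)
    for k in range(0,90,10): cv2.putText(t,str(x0+k),(k*8,10),0,.35,(0,0,255),1); cv2.line(t,(k*8,12),(k*8,18),(0,0,255),1)
    for k in range(0,55,10): cv2.putText(t,str(y0+k),(0,k*8+4),0,.35,(0,0,255),1)
    cv2.imwrite(f'pics/{n}.png',t)
E
```

```text
(no output)
```

View pics/f_c.png

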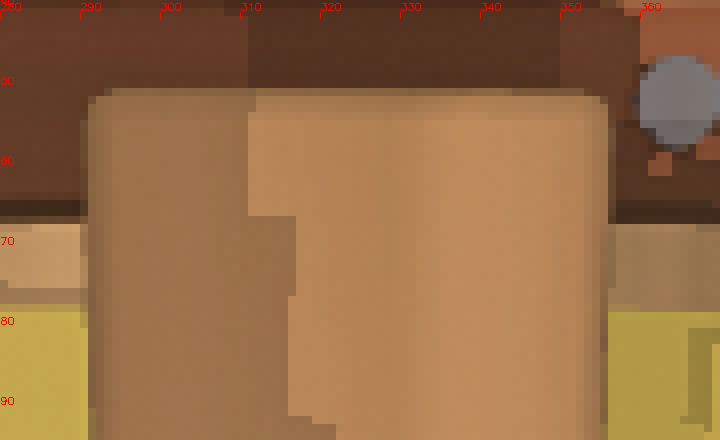

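Two independent estimates agree: the fence gap is about 45 mm and the bar sits about 3 mm toward −x in the seat frame. I lower, level and shift in small steps.

```bash
python3 -m crank '[[0.001,-0.0045,0.004,-2,5,8,1],[0,0,0,0,5,8,1],[0,0,0,0,5,6,1],[0,0,0,0,3,4,1],[0,0,0,0,0,0,1],[0,0,0,0,0,0,1],[0,0,0,0,0,0,1],[0,0,0,0,0,0,1]]'
python3 - <<'E'
from h import *
goal([.5287,.2557,.317],92.8)
E
```

```text
t: 12.02
tool_pos: [0.5289, 0.2409, 0.3141]
tool_rot: [0.078, -3.139, 0.001]
contact_force: [1.0, -0.5, -2.7]
opening: 0.0206
t 12.02 pos [0.5289 0.2409 0.3141] yawy 92.85 tilt z [-2.1e-03 -8.0e-04 -1.0e+00] F [ 1.03 -0.51 -2.66] open 0.0206
tool delta mm [-0.5 14.8 -2.9] world [-0.2 14.8  2.9]
turn rv [-0.0007 -0.0021  0.0009]
```

```bash
python3 -m crank '[[-0.0005,-0.002,0.001,0,4,-2.5,1],[0,0,0,0,4,-1,1],[0,0,0,0,4,0,1],[0,0,0,0,0,0,1],[0,0,0,0,0,0,1],[0,0,0,0,0,0,1]]'
python3 - <<'E'
from h import *
goal([.5287,.2607,.317],92.8)
p=eyes.get_image('wrist'); save('g_wrist',p['image'])
p=eyes.get_image('side'); cv2.imwrite('pics/g_side.png',cv2.resize(p['image'][110:220,220:360,::-1],None,fx=5,fy=5,interpolation=cv2.INTER_CUBIC))
E
```

```text
t: 12.52
tool_pos: [0.5287, 0.2543, 0.3199]
tool_rot: [-0.076, 3.137, 0.001]
contact_force: [-0.7, -0.4, -3.2]
opening: 0.021
t 12.52 pos [0.5287 0.2543 0.3199] yawy 92.78 tilt z [ 3.3e-03  9.0e-04 -1.0e+00] F [-0.67 -0.37 -3.22] open 0.021
tool delta mm [-0.3  6.4  2.9] world [-0.   6.4 -2.9]
turn rv [ 0.0008  0.0033 -0.0004]
```

View pics/g_wrist.png

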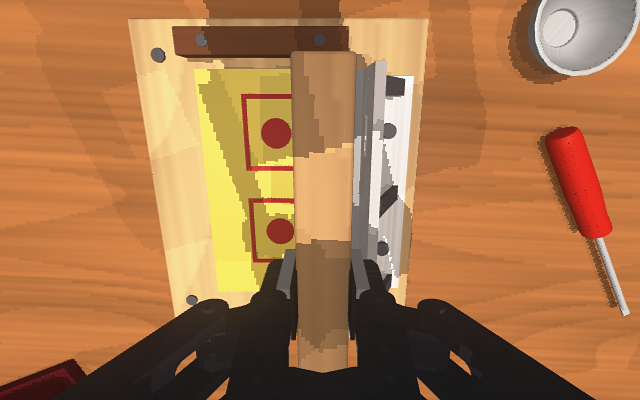

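View pics/g_side.png

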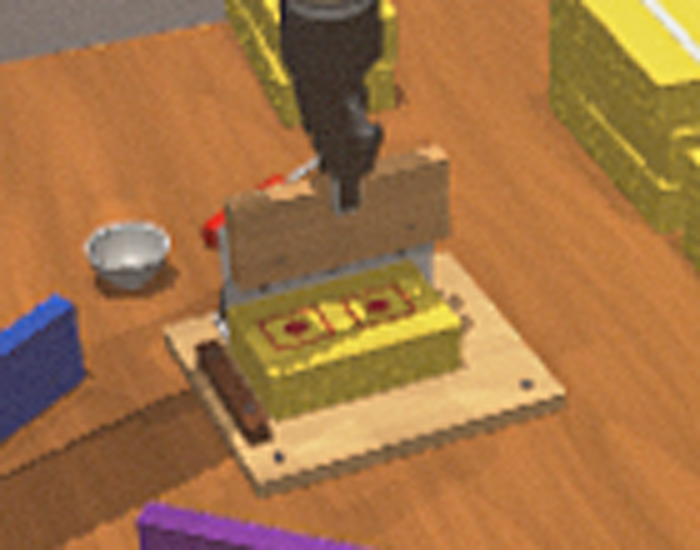

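The bar is just above the ledge, with the fence about 11 mm ahead. I advance over the ledge and lower in small increments, watching the force.

```bash
python3 -m crank '[[0.0008,0.003,0,0,3,1,1],[0,0,0,0,3,2,1],[0,0,0,0,0,0,1],[0,0,0,0,0,0,1],[0,0,0,0,0,0,1]]'
python3 - <<'E'
from h import *
goal([.5287,.2627,.3127],92.75)
E
python3 -m crank '[[0,0,0,0,0,1.5,1],[0,0,0,0,0,0,1],[0,0,0,0,0,0,1]]'
python3 - <<'E'
from h import *
goal([.5287,.2627,.3127],92.75)
E
```

```text
t: 13.03
tool_pos: [0.5283, 0.2605, 0.316]
tool_rot: [0.075, -3.14, 0.001]
contact_force: [0.0, 0.2, -2.8]
opening: 0.0206
t 13.03 pos [0.5283 0.2605 0.316 ] yawy 92.74 tilt z [-1.e-03 -5.e-04 -1.e+00] F [ 0.03  0.23 -2.81] open 0.0206
tool delta mm [-0.5  2.2  3.3] world [ 0.4  2.2 -3.3]
turn rv [-0.0005 -0.001  -0.0002]
t: 13.28
tool_pos: [0.5283, 0.2604, 0.3141]
tool_rot: [0.075, -3.139, 0.001]
contact_force: [0.6, 0.1, -2.4]
opening: 0.0206
t 13.28 pos [0.5283 0.2604 0.3141] yawy 92.74 tilt z [-1.2e-03 -6.0e-04 -1.0e+00] F [ 0.56  0.07 -2.39] open 0.0206
tool delta mm [-0.5  2.3  1.4] world [ 0.4  2.3 -1.4]
turn rv [-0.0006 -0.0013 -0.0002]
```

```bash
for i in 1 2; do python3 -m crank '[[0,0,0,0,0,0.6,1],[0,0,0,0,0,0,1]]' >/dev/null
python3 - <<'E'
from h import *
goal([.5287,.2627,.3127],92.75)
E
done
```

```text
t 13.45 pos [0.5283 0.2603 0.3135] yawy 92.73 tilt z [-1.3e-03 -8.0e-04 -1.0e+00] F [-0.63  0.64 -2.18] open 0.0208
tool delta mm [-0.5  2.4  0.8] world [ 0.4  2.4 -0.8]
turn rv [-0.0007 -0.0013 -0.0003]
t 13.62 pos [0.5284 0.2603 0.313 ] yawy 92.72 tilt z [-1.e-03 -6.e-04 -1.e+00] F [-0.    0.14 -2.85] open 0.0208
tool delta mm [-0.4  2.4  0.3] world [ 0.3  2.4 -0.3]
turn rv [-0.0005 -0.001  -0.0005]
```

```bash
for i in 1 2 3; do python3 -m crank '[[0,0,0,0,0,0.5,1],[0,0,0,0,0,0,1]]' >/dev/null
python3 - <<'E'
from h import *
goal([.5287,.2627,.3127],92.75)
E
done
```

```text
t 13.78 pos [0.5285 0.2603 0.3129] yawy 92.72 tilt z [-5.e-04 -5.e-04 -1.e+00] F [-0.26 -0.82 -2.26] open 0.0208
tool delta mm [-0.3  2.4  0.2] world [ 0.2  2.4 -0.2]
turn rv [-0.0004 -0.0006 -0.0005]
t 13.95 pos [0.5285 0.2603 0.3129] yawy 92.72 tilt z [-1.e-04 -3.e-04 -1.e+00] F [-0.52 -0.19 -2.49] open 0.0208
tool delta mm [-0.3  2.3  0.2] world [ 0.2  2.4 -0.2]
turn rv [-0.0003 -0.0001 -0.0005]
t 14.12 pos [0.5286 0.2604 0.3128] yawy 92.72 tilt z [ 1.e-04 -3.e-04 -1.e+00] F [-0.29  0.61 -2.28] open 0.0206
tool delta mm [-0.2  2.3  0.1] world [ 0.1  2.3 -0.1]
turn rv [-0.0003  0.0001 -0.0005]
```

z has stopped at 0.3128, which is the predicted ledge contact. Zero rows re-base the target, so any contact force relaxes. A single last row that commands past contact should show the stiffness.

```bash
python3 -m crank '[[0,0,0,0,0,1.5,1]]' >/dev/null
python3 - <<'E'
from h import *
goal([.5287,.2627,.3127],92.75)
for i in range(3): eyes.get_image('top'); goal(None)
E
```

```text
t 14.2 pos [0.5287 0.2604 0.3127] yawy 92.72 tilt z [ 1.e-04 -4.e-04 -1.e+00] F [-6.67 -2.38 12.41] open 0.0209
tool delta mm [-0.1  2.3 -0. ] world [-0.   2.3  0. ]
turn rv [-0.0004  0.0001 -0.0004]
t 14.25 pos [0.5287 0.2604 0.3127] yawy 92.73 tilt z [-0.e+00 -4.e-04 -1.e+00] F [-3.38 -1.43  5.11] open 0.0207
t 14.3 pos [0.5287 0.2604 0.3127] yawy 92.72 tilt z [ 2.e-04 -3.e-04 -1.e+00] F [-3.16 -1.33  4.65] open 0.0209
t 14.35 pos [0.5287 0.2604 0.3127] yawy 92.73 tilt z [ 2.e-04 -4.e-04 -1.e+00] F [-3.34 -1.18  4.46] open 0.0211
```

Ledge contact is confirmed, at about 5 N/mm in z. Now I slide gently toward the fence.

```bash
python3 -m crank '[[0,0,0,0,1,-0.2,1],[0,0,0,0,1,-0.1,1],[0,0,0,0,1,0,1],[0,0,0,0,0,0,1]]' >/dev/null
python3 - <<'E'
from h import *
goal([.5287,.2657,.3127],92.75)
E
python3 -m crank '[[0,0,0,0,1,0,1],[0,0,0,0,0,0,1]]' >/dev/null
python3 - <<'E'
from h import *
goal([.5287,.2657,.3127],92.75)
E
```

```text
t 14.68 pos [0.5287 0.2636 0.3128] yawy 92.72 tilt z [ 1.4e-03 -4.0e-04 -1.0e+00] F [-1.13 -1.15  1.46] open 0.0206
tool delta mm [-0.1  2.1  0.1] world [ 0.   2.1 -0.1]
turn rv [-0.0004  0.0014 -0.0005]
t 14.85 pos [0.5288 0.2646 0.3127] yawy 92.72 tilt z [ 0.0015 -0.0012 -1.    ] F [-1.13 -0.07 -0.08] open 0.0203
tool delta mm [0.  1.1 0. ] world [-0.1  1.1 -0. ]
turn rv [-0.0013  0.0015 -0.0005]
```

```bash
for i in 1 2 3; do python3 -m crank '[[0,0,0,0,0.8,0,1]]' >/dev/null
python3 - <<'E'
from h import *
goal([.5287,.2657,.3127],92.75)
E
done
```

```text
t 14.93 pos [0.5288 0.2653 0.3127] yawy 92.72 tilt z [ 0.0016 -0.0018 -1.    ] F [ 0.51 -1.78 -0.48] open 0.0207
tool delta mm [0.1 0.4 0. ] world [-0.1  0.4 -0. ]
turn rv [-0.0019  0.0015 -0.0005]
t 15.02 pos [0.5288 0.266  0.3127] yawy 92.72 tilt z [ 0.0018 -0.0023 -1.    ] F [ 0.92 -0.52 -0.22] open 0.0207
tool delta mm [ 0.2 -0.3  0. ] world [-0.1 -0.3 -0. ]
turn rv [-0.0024  0.0017 -0.0006]
t 15.1 pos [0.5289 0.2667 0.3127] yawy 92.72 tilt z [ 0.002  -0.0028 -1.    ] F [ 0.2  -2.53  1.25] open 0.0207
tool delta mm [ 0.2 -1.   0. ] world [-0.2 -1.  -0. ]
turn rv [-0.0029  0.0019 -0.0006]
```

```bash
for i in 1 2 3; do python3 -m crank '[[-0.001,0.0007,0,0,0.8,0,1]]' >/dev/null
python3 - <<'E'
from h import *
goal([.5287,.2657,.3127],92.75)
E
done
python3 - <<'E'
from h import *
p=eyes.get_image('wrist'); save('i_wrist',p['image']); goal(None)
im=cv2.resize(p['image'][40:120,300:430,::-1],None,fx=6,fy=6,interpolation=cv2.INTER_NEAREST); cv2.imwrite('pics/i_z.png',im)
E
```

```text
t 15.18 pos [0.529  0.2672 0.3128] yawy 92.75 tilt z [ 0.0016 -0.0038 -1.    ] F [ 0.73 -4.66  0.47] open 0.0207
tool delta mm [ 0.3 -1.5  0.1] world [-0.3 -1.5 -0.1]
turn rv [-0.0039  0.0014  0.    ]
t 15.27 pos [0.529  0.2675 0.3127] yawy 92.78 tilt z [ 9.0e-04 -5.3e-03 -1.0e+00] F [ 0.1  -6.03  0.61] open 0.0205
tool delta mm [ 0.4 -1.8  0. ] world [-0.3 -1.8 -0. ]
turn rv [-0.0053  0.0007  0.0006]
t 15.35 pos [0.5292 0.2678 0.3128] yawy 92.81 tilt z [ 3.0e-04 -6.8e-03 -1.0e+00] F [-0.08 -5.23  1.36] open 0.0212
tool delta mm [ 0.6 -2.   0.1] world [-0.5 -2.1 -0.1]
turn rv [-0.0068  0.      0.0011]
t 15.4 pos [0.5292 0.2678 0.3128] yawy 92.81 tilt z [ 2.0e-04 -6.8e-03 -1.0e+00] F [-0.96 -6.12 -0.2 ] open 0.0209
```

View pics/i_z.png

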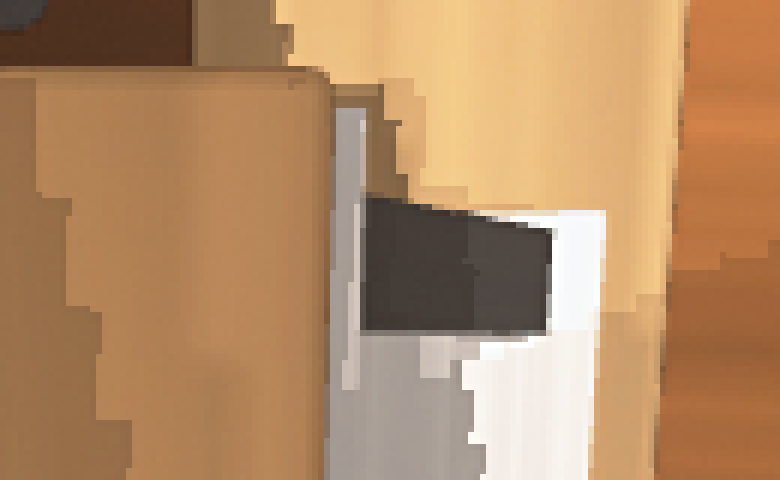

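The bar has met the fence, with Fy about −5.5 N. The tool has tilted slightly (0.007 rad), so I'll push with a turn to level it.

```bash
python3 -m crank '[[-0.006,0,0,0.2,0,0,1]]' >/dev/null
python3 - <<'E'
from h import *
goal([.5287,.2657,.3127],92.75)
for i in range(3): eyes.get_image('side'); goal(None)
E
```

```text
t 15.48 pos [0.5291 0.2672 0.3127] yawy 92.84 tilt z [ 3.0e-04 -3.5e-03 -1.0e+00] F [ 0.09 -5.88  0.54] open 0.021
tool delta mm [ 0.5 -1.5  0. ] world [-0.4 -1.5 -0. ]
turn rv [-0.0035  0.0001  0.0016]
t 15.53 pos [0.5292 0.2671 0.3128] yawy 92.83 tilt z [ 3.0e-04 -3.1e-03 -1.0e+00] F [-0.38 -5.47 -0.09] open 0.0204
t 15.58 pos [0.5291 0.2671 0.3128] yawy 92.83 tilt z [ 3.0e-04 -3.1e-03 -1.0e+00] F [ 0.45 -5.72  1.8 ] open 0.0203
t 15.63 pos [0.5292 0.2671 0.3128] yawy 92.83 tilt z [ 4.0e-04 -3.1e-03 -1.0e+00] F [-0.66 -5.72  0.94] open 0.0208
```

```bash
python3 -m crank '[[-0.007,0,0,0.3,0.7,0,1]]' >/dev/null
python3 - <<'E'
from h import *
goal([.5287,.2657,.3127],92.75)
for i in range(4): eyes.get_image('side'); goal(None)
E
```

```text
t 15.72 pos [0.5291 0.2668 0.3128] yawy 92.85 tilt z [ 5.e-04 -8.e-04 -1.e+00] F [  0.78 -10.31   1.33] open 0.0204
tool delta mm [ 0.5 -1.   0.1] world [-0.4 -1.1 -0.1]
turn rv [-0.0009  0.0005  0.0018]
t 15.77 pos [0.5291 0.2667 0.3127] yawy 92.85 tilt z [ 4.e-04 -5.e-04 -1.e+00] F [ 0.5  -8.25  0.72] open 0.0209
t 15.82 pos [0.5291 0.2667 0.3127] yawy 92.84 tilt z [ 4.e-04 -6.e-04 -1.e+00] F [ 1.14 -7.95  1.16] open 0.0205
t 15.87 pos [0.5292 0.2667 0.3127] yawy 92.84 tilt z [ 4.e-04 -5.e-04 -1.e+00] F [-0.42 -7.83  1.51] open 0.0208
t 15.92 pos [0.5291 0.2667 0.3127] yawy 92.84 tilt z [ 4.e-04 -5.e-04 -1.e+00] F [ 0.03 -8.71  1.83] open 0.0208
```

Steady at about 8 N with the tool level. I increase slightly toward 10–11 N, then check the alignment in the pictures.

```bash
python3 -m crank '[[-0.007,0,0,0.3,1.4,0,1]]' >/dev/null
python3 - <<'E'
from h import *
goal([.5287,.2657,.3127],92.75)
p=eyes.get_image('wrist'); T=wcam(p); save('j_wrist',p['image']); np.savez('j.npz',T=T)
cv2.imwrite('pics/j_z.png',cv2.resize(p['image'][40:120,300:430,::-1],None,fx=6,fy=6,interpolation=cv2.INTER_NEAREST))
F=[]
for i in range(8):
    p=eyes.get_image('side'); F.append(ctrl.get_obs()['contact_force'])
print(np.round(F,1),np.mean(F,0).round(2)); goal(None)
cv2.imwrite('pics/j_side.png',cv2.resize(p['image'][110:220,220:360,::-1],None,fx=5,fy=5,interpolation=cv2.INTER_CUBIC))
E
```

```text
t 16.0 pos [0.5291 0.2666 0.3127] yawy 92.86 tilt z [ 4.e-04  3.e-04 -1.e+00] F [ -0.06 -11.5    1.91] open 0.0206
tool delta mm [ 0.5 -0.9  0. ] world [-0.4 -0.9 -0. ]
turn rv [0.0003 0.0004 0.0018]
[[  0.   -9.9   1.2]
 [ -0.8 -10.7   2.5]
 [  0.1  -9.    1.7]
 [ -0.7  -9.8   1.7]
 [ -0.2 -10.7   1.7]
 [ -0.2 -10.1   1.1]
 [  0.3 -10.1   2.1]
 [ -0.5 -10.1   1.5]] [ -0.25 -10.04   1.68]
t 16.45 pos [0.5291 0.2665 0.3128] yawy 92.85 tilt z [ 4.e-04  6.e-04 -1.e+00] F [ -0.48 -10.09   1.53] open 0.0206
```

View pics/j_z.png

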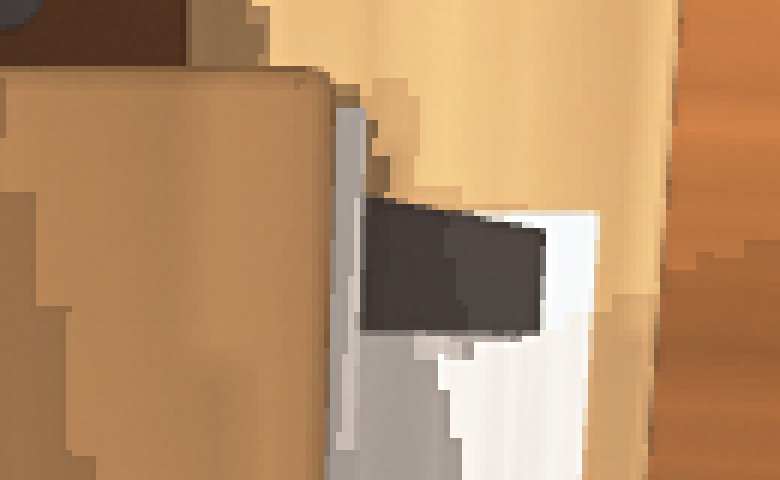

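View pics/j_side.png

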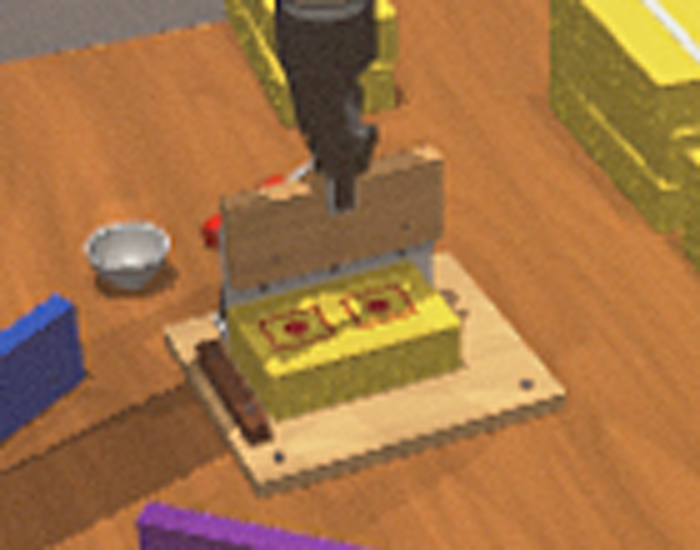

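```bash
python3 - <<'E'
from h import *
T=np.load('j.npz')['T']; p=dict(image=np.zeros((400,640,3)),vertical_fov=61.753,cx=322.6,cy=202.449)
print('bar corner',at_z(p,[[291,51.2],[354.7,51.2]],.163,T).round(4))
print('fence back corner',at_z(p,[[361,58]],.133,T).round(4))
b=at_z(p,[[354.7,51.2]],.163,T)[0]; f=at_z(p,[[361,58]],.133,T)[0]
a=np.radians(2.8); ex=np.array([np.cos(a),np.sin(a),0]); ey=np.array([-np.sin(a),np.cos(a),0])
print('x diff bar-fence end mm',(b-f)@ex*1000,'y bar face - fence front',((b-f)@ey+.005)*1000)
for n in ['side','top','wrist']:
    q=eyes.get_image(n)
    for k in ['bar_center','seat','bundle','screw_tin','screwdriver','tape','brush']:
        r=spotter.mark_of(k,q); print(n,k,[(np.round(x['centre'],4),round(x['confidence'],2)) for x in r[:3]])
F=[]
goal(None)
E
```

```text
bar corner [[0.4393 0.2519 0.163 ]
 [0.4383 0.2725 0.163 ]]
fence back corner [[0.437  0.2777 0.133 ]]
x diff bar-fence end mm 1.0972724286435638 y bar face - fence front -0.30753264016781645
side bar_center [(array([0.2429, 0.265 , 0.036 ]), 0.92), (array([0.526 , 0.2659, 0.126 ]), 0.81), (array([ 0.3744, -0.0177,  0.0405]), 0.61)]
side seat [(array([0.5263, 0.2759, 0.0903]), 0.64)]
side bundle [(array([0.5178, 0.2226, 0.0175]), 0.73), (array([ 0.5528,  0.5016, -0.0011]), 0.3)]
side screw_tin [(array([ 0.3933,  0.4316, -0.0039]), 0.57)]
side screwdriver [(array([ 5.531e-01,  5.013e-01, -1.000e-04]), 0.42), (array([0.5262, 0.278 , 0.0892]), 0.36)]
side tape [(array([ 0.767 , -0.241 , -0.0018]), 0.92), (array([ 7.87e-01, -4.48e-02,  4.00e-04]), 0.59)]
side brush [(array([ 0.3319, -0.3189,  0.0017]), 0.56)]
top bar_center []
top seat [(array([0.5258, 0.2768, 0.085 ]), 0.94)]
top bundle [(array([0.5167, 0.2258, 0.0171]), 0.87)]
top screw_tin [(array([0.3943, 0.4255, 0.0013]), 0.47)]
top screwdriver [(array([ 0.5527,  0.4987, -0.001 ]), 0.54)]
top tape [(array([ 0.3335, -0.3156, -0.0006]), 0.61), (array([ 0.7643, -0.242 ,  0.0021]), 0.53)]
top brush [(array([ 0.3326, -0.3192,  0.0015]), 0.8)]
wrist bar_center []
wrist seat []
wrist bundle [(array([0.5153, 0.2226, 0.0182]), 0.72)]
wrist screw_tin [(array([ 3.943e-01,  4.254e-01, -3.000e-04]), 0.81)]
wrist screwdriver [(array([0.5552, 0.4976, 0.0017]), 0.95)]
wrist tape []
wrist brush []
t 17.65 pos [0.5291 0.2665 0.3127] yawy 92.85 tilt z [ 3.e-04  5.e-04 -1.e+00] F [-0.15 -9.71  2.3 ] open 0.0209
```

The bar is within about 1 mm of the fence end, its face is flush (−0.3 mm), the push is steady at 10 N, and the bundle hasn't moved. I'm handing in while still pressing.

```bash
python3 - <<'E'
from h import *
print(ctrl.finish_job()); goal(None)
E
```

```text
the job is handed in; nothing more can be done
None
the job is handed in; nothing more can be done
```

The guide bar is standing on the ledge against the fence, and the arm is still gripping it and pressing. I handed the job in at about 17.7 s of the 64 s allowed.

I took the beech bar from above with a 70 N grip, lifted it and lined it up with the fence. I lowered it onto the ledge until I felt contact, slid it up to the fence in steps of about 1 mm, and set the push.

Last checks before hand-in:
- **Push:** the wrist read 10.0 N on average toward the fence, between 9.0 and 10.7 N over 0.4 s. The bar also rests on the ledge with roughly 4–5 N. Friction there could make the force on the fence itself a little different from the wrist reading.
- **Position:** the bar's end is about 1 mm from level with the fence's end. Its face measures flush with the fence (−0.3 mm), and the tool height matches the bar resting on the ledge.
- **Angle:** the tool is upright to 0.001 rad. It sits about 0.002 rad off the fence direction, which I had measured only from the wrist pictures (2.73° to 2.87°).
- **Other items:** the bundle was within about 4 mm of where it was first detected, which is detector noise. The detections of the tin, screwdriver, brush and tape fit the first pictures by eye. I did not measure those four at the start, and I did not re-check the stamp or the ink tray.

**Disagreements:** one detector reading put the bar's centre at 2–4 mm from where it should be, which is within its error. The top and wrist pictures did not detect the bar at all, because the gripper hides it. A few low-confidence detections were mislabelled, and I ignored those.

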